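Open the model trimmer for a disc change and hold its door

ROBOT

A 7-joint arm with a two-finger parallel gripper is mounted at the origin on a cart in front of the work surface, level with it; the furniture and walls round the work are solid. World frame = base frame: x ahead of the robot, y to its left, z up, the work surface at z = 0. Lengths are in m, angles in rad, forces in N, time in s.
With the tool pointing down it reaches from about 0.425 to 0.875 m from the base axis. Payload 9.9 kg.
Tool frame: the origin (TCP) lies on the mounting face of the last link; the fingertips stand 173 mm ahead of it and the grasp point (between the pads) lies 155 mm ahead of it; z points along the fingers, y is the line along which they close (so a half turn about z gives the same grasp; the last joint's range is limited). The gripper opens to 85 mm and grips with 20 to 120 N. Pads are 22 mm wide; open, the fingers measure 114 mm over their backs; the gripper's body (76 mm by 85 mm) begins 54 mm behind the grasp point. The pads swing forward as they close: fully open they stand 13 mm farther back than shut.
Start: joints at [-1.308, 0.576, 0.025, 1.437, -0.015, 1.129, -0.057], TCP at [0.229, 0.635, 0.405] pointing down, gripper open.
Joint ranges: [-2.76, 2.76], [-0.34, 2.15], [-1.52, 1.57], [0.19, 2.46], [-1.09, 4.23], [0.17, 1.99], [-2.82, 2.82]. Speed limits (rad/s): [2.22, 2.22, 3.01, 3.01, 3.14, 3.14, 3.14].

INTERFACE

Orientations are given as a unit quaternion [w, x, y, z].
In Python, from station import arm gives the robot as it stands. The module is installed in compiled form; this text tells all that it offers.
- The arm moves only by the tool jog_arm, never from a script. Its argument "series" is a list of rows, each an object of numbers: "x", "y", "z": the shift along the tool's x, y, z in mm; "spin": the turn about the tool's z in rad; "gripper": the opening, from 0 (shut) to 1 (fully open). A call has 1 to 10 rows; each row shifts and turns the commanded pose from where the row before left it, along the tool's axes as they then stand; what a row does not reach is not made up. A row lasts 1/8 s, in which the tool goes at most 62.5 mm and 10.7 degrees, less where a joint would pass 70% of its speed; a pose out of reach is approached as far as the arm can. A call is refused whole if a number of a shift passes 62.5 or a number of a turn 0.188, either way. A call with a gripper value outside its range is refused whole. The fingers move at their own pace and stop on an object; "force" is the grip in N (left out, the last holds). Time passes only in rows, so rows that do not move let the fingers close. It gives the time, the measured TCP pose, the force, the opening and the grip force at its end, in the units of the state.
- arm.state(): the state, without advancing time (a new reading comes with each control period).
- arm.camera(name): name is "scene" or "top" or "wrist"; returns (picture, depth): 400x640x3 uint8, blue, green, red; 400x640 float32, m along the optical axis (not along the pixel's ray), 0 where there is no reading.
- arm.camera_info(name): a dict with "fx", "fy", "cx", "cy" (pixels), "k1" (the pictures are not rectified: a ray, as slopes to the right and down, at radius r is drawn at 1 + k1 r^2 times it, then the intrinsics apply), "view" (4x4, takes a point from world to camera coordinates); the wrist camera has in their place "T_tool_cam" (4x4, takes a point from camera to tool coordinates, whose origin is the TCP and whose axes are the flange's). Camera axes: x right, y down, z forward; pixel columns grow to the right and rows downward; lengths in m; the calibration is good to about 2 mm. A picture is of the moment at which its call begins: read the wrist's pose just before it. camera_info takes no time and is no camera call.
- arm.finish_job(): hands the job in; it is judged then, once.
Trained networks look in the newest picture that a camera, given by its name, has taken for a name from the list of things; names that differ only in an ending like _2 or _b are one class to them, and where a whole thing is asked for, a point or a joint stands for the part that bears it (a point fixed in the world has none). Each returns a list of dicts, best first, with "score" (0 to 1); they miss things now and then, are a little off and sometimes report something else, mostly with a low value. They report only what shows in the picture. A call takes as long as a camera call.
- arm.trace(camera, query): "region" (400x640 bool, what is visible of it) and "uv" ([column, row] in pixels, amid what is visible of it).
- arm.pinpoint(camera, query): "uv" ([column, row] in pixels: a listed point, or the origin of a listed thing).
The state is a dict: "time_s": time; "q": joint angles; "joint_velocities": joint speeds; "effort": joint torques, N m; "tool_pos": TCP position; "ee_rot": TCP orientation; "ft_force": force on the tool from outside, world axes, zero at the start; "moment": the same for the moment, N m; "grip_width": finger opening in m; "grasp_force": force on a finger pad.
Only numpy, scipy, OpenCV 4.12 (cv2) and the standard library are available. Lean on these libraries where they do the work, as an engineer would, in place of code of your own. Each camera call takes 0.05 s, during which the arm holds its last target. There are 200 camera calls.

TASK

The model trimmer is to get a new disc, so open it up for me and hold its spring-loaded door: press the spindle-lock pin on the roof fully home, then squeeze the two tabs of the safety slide together until it is drawn right back, and only then squeeze the two tabs of the door latch together. Keeping the latch squeezed in the gripper, swing the door out past its check until it stands wide open, about square to the machine's front, and finish while still gripping the latch and holding the door still there; do not let go, because the door shuts by itself. Leave the loose things on the bench where they are.

Things in the scene. Friction and masses are not known exactly. Their poses are not given: they have to be found in the camera images.
- trimmer: model trimmer, fixed: white machine on a grey base 226 (x) x 204 (y) mm, flat roof at z 180 mm, tallest parts (four black tabs) 230 mm. Origin on the bench under its middle; -x is the front with the door and work table (turned to the robot's left), +y the hinge side (away from the robot). A rail along the roof (y = 0) carries the safety slide and, at the rear, the lock pin
- lock_pin_top (a point): middle of the flat top of the spindle-lock pin's round black button (26 mm across, 8 mm thick), at trimmer x = 100 mm, y = 0, z = 213.5 mm when right up and 203.5 mm when home. It is pressed straight down until it sits on its steel guide block
- lock_pin (a joint): how far the lock pin is pressed down, m: 0 = up (starts at 0 to 0.004), 0.010 = fully home (stop). Stiff, about 5 N of friction; stays where it is left. Until it is 8 mm down it blocks the safety slide
- slide_squeeze (a point): fixed, at trimmer x = 23, y = 0, z = 214 mm, axes as the trimmer's: midway between the outer faces of the safety slide's two tabs once squeezed. Upright black plates 8 mm thick, 25 mm wide (along y), free from z 193 to 230 mm. Squeezed along x: the front tab moves (outer face at x = -4 mm at rest), the rear one is fixed (outer face at x = 38 mm). 42 mm over both at rest, 30 squeezed
- safety_slide (a joint): how far the safety slide (front tab with its steel bar and tongue) is drawn to the rear, m: 0 = its tongue blocks the door latch; clear of it from 0.009; 0.012 = right back (stop). About 4 N of friction; stays where it is left and then keeps the lock pin down
- latch_squeeze (a point): moves with the door; z = 214 mm, 147 mm from the hinge line (door shut: trimmer x = -85, y = -47 mm): midway between the outer faces of the door latch's two tabs once squeezed. Its y axis points along the door to the hinge, x to the door's inside. Upright black plates 8 mm thick, 21 mm wide (along x), free from z 193 to 230 mm. The one away from the hinge moves, the other is fixed to the door
- door_latch (a joint): how far the latch's moving tab is squeezed towards the hinge, m: 0 = at rest, 42 mm over both tabs' outer faces (-27 and +15 mm from latch_squeeze along y); clear of the keeper from 0.008; 0.012 = fully squeezed (stop), 30 mm over both. Its spring pushes back with 3 N at rest, 8 N at the stop
- door_hinge (a point): point of the door on its vertical hinge line, z = 214 mm, at trimmer x = -85, y = +100 mm; its axes turn with the door like those of latch_squeeze
- door (a joint): door's opening angle, rad: 0 = shut; grows as it swings out to the front (clockwise from above); 1.57 = square; stop at 1.75. A spring shuts it (0.1 N m at 0, 0.4 N m at 1.57: 3 N at the tabs). The sprung check on the hinge resists from 0.44 to 0.75 rad with up to 0.4 N m more (and again from 1.06 on the way back); let go when wide open, the door falls shut over it
- stone_model: yellowish stone cast of a dental arch, 39 x 74 x 35 mm (bystander, low in front of the door; the door's underside, 46 mm up, swings over it); origin at the centre of its underside
- glue_bottle: white squeeze bottle with a long thin nozzle, 41 mm across, 126 mm high (bystander, beside the rear of the trimmer); origin at the centre of its underside
- wax_block: dark red block of wax, 36 x 60 x 16 mm (bystander, to the right); origin at the centre of its underside
- powder_jar: cream jar with a grey screw cap, 42 mm across, 54 mm high (bystander, behind the trimmer); origin at the centre of its underside
- spare_disc: flat dark abrasive disc, 128 mm across, 4 mm thick, the new disc lying ready (bystander, to the right); origin at the centre of its underside. Above this part of the bench hangs the bench lamp, to be kept clear of: a ring at x 0.30 to 0.43, y -0.46 to -0.34 m, 0.54 to 0.59 m up, under a boom that runs from there to the back wall, 0.61 m up

How it is judged:
On the way, in this order (a step that is already met when the one before it is completed fails the run):
1. the spindle-lock pin is pressed fully home (within 1.5 mm) with the slide still forward and the door shut (value of joint lock_pin above 0.0085 m and value of joint safety_slide below 0.004 m and value of joint door below 0.06 rad), for 0.2 s.
2. the safety slide is drawn right back (within 2 mm) while the latch is still at rest and the door shut (value of joint safety_slide above 0.01 m and value of joint door_latch below 0.004 m and value of joint door below 0.06 rad), for 0.2 s.
3. the door latch is squeezed in the fingers (9 mm or more of its 12 mm) (value of joint door_latch above 0.009 m and contact force between the fingers and door above 1 N), for 0.1 s.
4. the door is swung out past its check (beyond 1.1 rad) with the latch still squeezed in the fingers (value of joint door above 1.1 rad and value of joint door_latch above 0.008 m and contact force between the fingers and door above 1 N), for 0.1 s.
At the end, for the whole second after the job is handed in: finishes holding: door still and at least 1.35 rad (77 deg) open, latch tabs squeezed 8 mm or more between the fingers (over 1 N on the door, gripper within 45 mm of the squeeze point), lock pin still home within 1.5 mm, safety slide still back within 2 mm (value of joint door above 1.35 rad and velocity of joint door between -0.05 and 0.05 rad/s and value of joint door_latch above 0.008 m and contact force between the fingers and door above 1 N and distance between the grasp point and latch_squeeze below 0.045 m and value of joint lock_pin above 0.0085 m and value of joint safety_slide above 0.01 m); the arm keeps its last pose, push and grip.
It fails at once if a loose thing on the bench is moved by more than 20 mm (distance of any of stone_model, glue_bottle, wax_block, powder_jar, spare_disc from where it was at the start of the episode above 0.02 m).
It also fails if it takes over 64 s, if anything falls off the work surface, if the arm or the gripper's body presses on something with over 40 N, if the wrist force passes 120 N, or if a joint passes its speed limit or range.

## Working session

There is one attempt and no reset: what is moved stays moved. The work goes in short steps, Python scripts to look and compute and a tool call to move; the robot and the scene stay as the last step left them, time stands still between calls to the robot, and variables do not carry over. Pictures are saved under pics/ and viewed, at most 10 in all, crops included, and the job is handed in when it is done.

Besides the shell and the picture viewer there is one more tool, called after "Emit:" as name([rows], argument=value, ...), one row to a line, values as JSON. jog_arm: Moves the arm, as the interface text tells. Its arguments: {"type":"object","properties":{"series":{"type":"array","items":{"type":"object","properties":{"x":{"type":"number"},"y":{"type":"number"},"z":{"type":"number"},"spin":{"type":"number"},"gripper":{"type":"number"}}}},"force":{"type":"number"}},"required":["series"]}

```bash
mkdir -p pics; cat > h.py <<'E'
import numpy as np,cv2
from station import arm
from scipy.spatial.transform import Rotation as R
def rot(s): q=s["ee_rot"]; return R.from_quat([q[1],q[2],q[3],q[0]]).as_matrix()
def cam2world(name,s=None):
    i=arm.camera_info(name)
    if name=="wrist":
        T=np.eye(4);T[:3,:3]=rot(s);T[:3,3]=s["tool_pos"];return T@np.array(i["T_tool_cam"])
    return np.linalg.inv(np.array(i["view"]))
def ray(name,uv):
    i=arm.camera_info(name)
    d=np.array([(uv[0]-i["cx"])/i["fx"],(uv[1]-i["cy"])/i["fy"]]);u=d.copy()
    for _ in range(20): u=d/(1+i["k1"]*(u@u))
    return np.array([u[0],u[1],1])
def atz(name,uv,z,s=None):
    T=cam2world(name,s);d=T[:3,:3]@ray(name,uv);o=T[:3,3];return o+d*(z-o[2])/d[2]
def atd(name,uv,dep,s=None):
    T=cam2world(name,s);return T[:3,:3]@(ray(name,uv)*dep)+T[:3,3]
def proj(name,p,s=None):
    i=arm.camera_info(name);c=np.linalg.inv(cam2world(name,s))@np.append(p,1);u=c[:2]/c[2];u=u*(1+i["k1"]*(u@u))
    return np.array([u[0]*i["fx"]+i["cx"],u[1]*i["fy"]+i["cy"]])
E
cat > a.py <<'E'
from h import *
np.set_printoptions(precision=4,suppress=True)
s=arm.state();print(s["time_s"],s["tool_pos"],s["ee_rot"],s["ft_force"],s["grip_width"]);print(rot(s))
for c in["top","scene"]:
    im,d=arm.camera(c);cv2.imwrite(f"pics/{c}0.png",im);np.save(f"{c}d.npy",d)
    print(c,cam2world(c)[:3,3])
    for q,z in[("trimmer",0),("lock_pin_top",.2115),("slide_squeeze",.214),("latch_squeeze",.214),("door_hinge",.214)]:
        for r in arm.pinpoint(c,q)[:2]: print(q,r["score"],r["uv"],atz(c,r["uv"],z))
E
python3 a.py
```

```text
0.0 [0.2293 0.6347 0.4038] [-0.0001  0.1725  0.985  -0.0008] [ 0.0451 -0.9328  0.0525] 0.08544610223021251
[[-0.9405  0.3399 -0.0005]
 [ 0.3399  0.9405 -0.0016]
 [-0.0001 -0.0017 -1.    ]]
top [-0.1049 -0.2368  1.1049]
trimmer 0.55 [299.9, 236.2] [ 0.5936 -0.0606  0.    ]
lock_pin_top 0.58 [328.7, 186.0] [ 0.6333 -0.1416  0.2115]
latch_squeeze 0.79 [267.4, 213.3] [0.5145 0.0021 0.214 ]
door_hinge 0.96 [261.2, 167.0] [0.6702 0.0577 0.214 ]
scene [0.4044 0.5956 0.821 ]
trimmer 0.74 [319.3, 269.1] [ 0.6003 -0.0547  0.    ]
lock_pin_top 0.51 [314.1, 177.4] [ 0.6391 -0.1606  0.2115]
slide_squeeze 0.83 [322.8, 201.6] [ 0.5941 -0.076   0.214 ]
latch_squeeze 0.75 [346.8, 228.5] [ 0.5225 -0.0053  0.214 ]
door_hinge 0.67 [278.5, 236.5] [0.6541 0.0529 0.214 ]
door_hinge 0.44 [300.4, 324.2] [0.5481 0.2386 0.214 ]
```

```bash
python3 - <<'E'
from h import *
a=cv2.imread("pics/top0.png")[90:330,160:480];b=cv2.imread("pics/scene0.png")[90:350,200:460]
cv2.imwrite("pics/t1.png",cv2.resize(a,None,fx=2.5,fy=2.5,interpolation=cv2.INTER_CUBIC));cv2.imwrite("pics/s1.png",cv2.resize(b,None,fx=2.3,fy=2.3,interpolation=cv2.INTER_CUBIC))
E
```

```text
(no output)
```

View pics/t1.png

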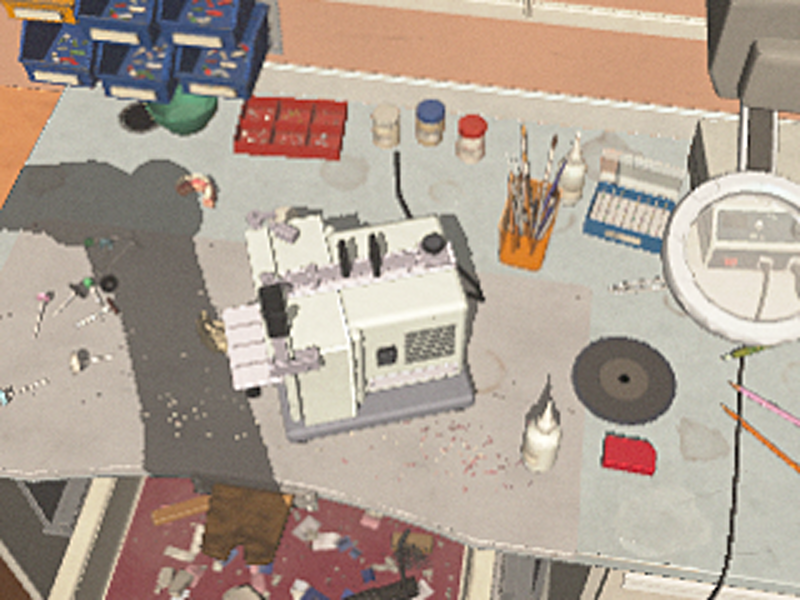

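View pics/s1.png

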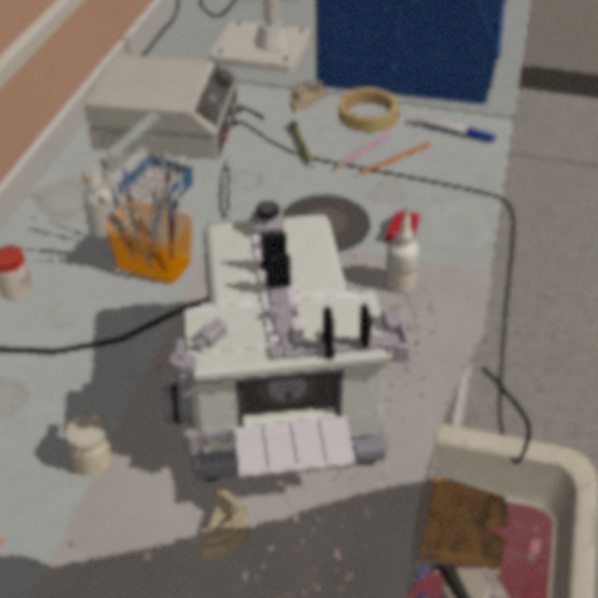

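The top crop shows the pin button at about (433,243), the slide tabs at (344,257)/(376,253) and the latch tabs near (275,310). The scene crop confirms this, with the latch tabs at (328,330)/(365,325). Next I'll fit the pose.

```bash
cat > fit.py <<'E'
from h import *
from scipy.optimize import least_squares
P={"trimmer":(0,0,0),"lock_pin_top":(.1,0,.2115),"slide_squeeze":(.023,0,.214),"latch_squeeze":(-.085,-.047,.214),"door_hinge":(-.085,.1,.214)}
def w(p,t): c,s=np.cos(p[2]),np.sin(p[2]);return np.array([p[0]+c*t[0]-s*t[1],p[1]+s*t[0]+c*t[1],t[2]])
def fit(obs,p0=(.6,-.06,-1)):
    f=lambda p:np.concatenate([(proj(c,w(p,t),s)-uv)*k for c,t,uv,s,k in obs])
    r=least_squares(f,p0,loss="soft_l1",f_scale=2);return r.x,f(r.x).reshape(-1,2)
E
python3 - <<'E'
from fit import *
T=lambda x,y:(160+x/2.5,90+y/2.5)
S=lambda x,y:(200+x/2.3,90+y/2.3)
o=[("top",P["trimmer"],(299.9,236.2)),("top",P["lock_pin_top"],T(433,241)),("top",P["latch_squeeze"],(267.4,213.3)),("top",P["door_hinge"],(261.2,167)),
("scene",P["trimmer"],(319.3,269.1)),("scene",P["lock_pin_top"],S(268,208)),("scene",P["slide_squeeze"],(322.8,201.6)),("scene",P["latch_squeeze"],(346.8,228.5)),("scene",P["door_hinge"],(278.5,236.5)),
("top",(-.0,0,.23),T(344,242)),("top",(.034,0,.23),T(376,236))]
p,r=fit([(a,b,c,None,1) for a,b,c in o]);print(p,r.round(1).tolist())
for k in P: print(k,w(p,P[k]))
i=arm.camera_info("wrist");print(i)
E
```

```text
[ 0.59546217 -0.06099095 -1.19290835] [[0.2, -0.5], [-0.1, 0.4], [1.1, -1.8], [-0.2, 3.5], [2.5, -1.5], [-0.5, -1.0], [-3.5, -2.5], [0.4, 2.1], [-1.7, 0.4], [-0.7, 1.8], [-1.0, 2.1]]
trimmer [ 0.59546217 -0.06099095  0.        ]
lock_pin_top [ 0.632358   -0.15393554  0.2115    ]
slide_squeeze [ 0.60394821 -0.0823682   0.214     ]
latch_squeeze [0.52041676 0.00067092 0.214     ]
door_hinge [0.65704531 0.05490779 0.214     ]
{'fx': 336.09192586112613, 'fy': 336.09192586112613, 'cx': 313.76639087554474, 'cy': 195.63314977114723, 'k1': -0.06001700745287036, 'T_tool_cam': array([[-1.45034945e-04, -9.64614317e-01, -2.63664936e-01,
         6.73296075e-02],
       [ 9.99999849e-01, -2.79853703e-04,  4.73767831e-04,
        -1.20850569e-03],
       [-5.30790842e-04, -2.63664827e-01,  9.64614211e-01,
         3.14902580e-02],
       [ 0.00000000e+00,  0.00000000e+00,  0.00000000e+00,
         1.00000000e+00]])}
```

Emit:
jog_arm([
  {"z":-10,"spin":0.18,"gripper":1},
  {"z":-10,"spin":0.18},
  {"z":-10,"spin":0.18},
  {"z":-10,"spin":0.18},
  {"z":-10,"spin":0.18},
  {"z":-10,"spin":0.18},
  {"z":-10,"spin":0.18},
  {"spin":0.18},
  {"spin":0.18},
  {"spin":0.18},
])

```text
invalid input
```

```bash
cat > go.py <<'E'
from fit import *
import sys,json
# go.py x y z(tcp) yawdeg of tool y
x,y,z,a=map(float,sys.argv[1:5]);s=arm.state();M=rot(s)
d=M.T@(np.array([x,y,z])-s["tool_pos"])*1000
c=np.degrees(np.arctan2(M[1,1],M[0,1]))
print("t",s["time_s"],"q",np.round(s["q"],2),"pos",np.round(s["tool_pos"],4),"yaw",round(c,2),"ft",np.round(s["ft_force"],1),"w",s["grip_width"],s["grasp_force"])
print("shift mm",d.round(1),"spin",round(np.radians((c-a+180)%360-180),3))
E
python3 go.py 0.632 -0.154 0.47 -68.3
```

```text
t 0.6 q [-1.31  0.58  0.02  1.44 -0.02  1.13 -0.06] pos [0.2294 0.6348 0.4047] yaw 70.13 ft [-0.4  0.2 -0.8] w 0.08539548034455698 0.0
shift mm [-646.7 -605.   -65.3] spin 2.416
```

Emit:
jog_arm([
  {"x":0,"y":0,"z":-10,"spin":0.18,"gripper":1},
  {"x":0,"y":0,"z":-10,"spin":0.18,"gripper":1},
  {"x":0,"y":0,"z":-10,"spin":0.18,"gripper":1},
  {"x":0,"y":0,"z":-10,"spin":0.18,"gripper":1},
  {"x":0,"y":0,"z":-10,"spin":0.18,"gripper":1},
  {"x":0,"y":0,"z":-10,"spin":0.18,"gripper":1},
  {"x":0,"y":0,"z":-10,"spin":0.18,"gripper":1},
  {"x":0,"y":0,"z":0,"spin":0.18,"gripper":1},
  {"x":0,"y":0,"z":0,"spin":0.18,"gripper":1},
  {"x":0,"y":0,"z":0,"spin":0.18,"gripper":1},
])

```text
time_s: 1.85
tool_pos: [0.2293, 0.6348, 0.4747]
ee_rot: [-0.0, 0.88, 0.475, -0.0]
ft_force: [-0.2, -0.1, 0.2]
grip_width: 0.0857
grasp_force: 0.0
```

```bash
python3 go.py 0.632 -0.154 0.47 -68.3
```

```text
t 1.85 q [-1.57  0.58  0.51  1.34 -0.28  1.3  -1.64] pos [0.2293 0.6348 0.4747] yaw -33.33 ft [-0.2 -0.1  0.2] w 0.085682445187885 0.0
shift mm [-437.8  769.9    4.6] spin 0.61
```

Emit:
jog_arm([
  {"x":-29,"y":50,"z":0,"spin":0,"gripper":0},
  {"x":-29,"y":50,"z":0,"spin":0,"gripper":0},
  {"x":-29,"y":50,"z":0,"spin":0,"gripper":0},
  {"x":-29,"y":50,"z":0,"spin":0,"gripper":0},
  {"x":-29,"y":50,"z":0,"spin":0,"gripper":0},
  {"x":-29,"y":50,"z":0,"spin":0,"gripper":0},
  {"x":-29,"y":50,"z":0,"spin":0,"gripper":0},
  {"x":-29,"y":50,"z":0,"spin":0,"gripper":0},
  {"x":-29,"y":50,"z":0,"spin":0,"gripper":0},
  {"x":-29,"y":50,"z":0,"spin":0,"gripper":0},
])

```text
time_s: 3.1
tool_pos: [0.4913, 0.1177, 0.475]
ee_rot: [-0.0, 0.879, 0.477, 0.0]
ft_force: [0.5, 1.4, -0.4]
grip_width: -0.0
grasp_force: 0.0
```

```bash
python3 go.py 0.615 -0.1 0.47 -68.3
```

```text
t 3.1 q [-0.81  0.31  0.66  1.78 -0.21  1.12 -0.66] pos [0.4913 0.1177 0.475 ] yaw -32.97 ft [ 0.5  1.4 -0.4] w -1.2247821344565246e-05 0.0
shift mm [-115.3  222.2    5. ] spin 0.617
```

Emit:
jog_arm([
  {"x":-29,"y":55,"z":0,"spin":0,"gripper":0},
  {"x":-29,"y":55,"z":0,"spin":0,"gripper":0},
  {"x":-29,"y":55,"z":0,"spin":0,"gripper":0},
  {"x":-29,"y":55,"z":0,"spin":0,"gripper":0},
  {"x":0,"y":0,"z":0,"spin":0.154,"gripper":0},
  {"x":0,"y":0,"z":0,"spin":0.154,"gripper":0},
  {"x":0,"y":0,"z":0,"spin":0.154,"gripper":0},
  {"x":0,"y":0,"z":0,"spin":0.154,"gripper":0},
  {"x":0,"y":0,"z":0,"spin":0,"gripper":0},
])

```text
time_s: 4.22
tool_pos: [0.6122, -0.0976, 0.4746]
ee_rot: [0.0, 0.982, 0.189, -0.0]
ft_force: [0.1, 0.5, 0.1]
grip_width: 0.0002
grasp_force: 0.0
```

```bash
cat > look.py <<'E'
from fit import *
import sys
s=arm.state();im,d=arm.camera("wrist");cv2.imwrite(f"pics/{sys.argv[1]}.png",im)
import pickle;pickle.dump((dict(s),d),open("w_%s.pkl"%sys.argv[1],"wb"))
for q in ["lock_pin_top","slide_squeeze","latch_squeeze","door_hinge"]:
    for r in arm.pinpoint("wrist",q)[:2]: print(q,r["score"],r["uv"],atz("wrist",r["uv"],P[q][2],s),"dep",d[int(r["uv"][1]),int(r["uv"][0])])
E
python3 look.py w1;python3 go.py 0.632 -0.154 0.47 -68.3
```

```text
slide_squeeze 0.61 [290.2, 203.6] [ 0.6032553  -0.08351999  0.214     ] dep 0.26696032
latch_squeeze 0.81 [149.9, 264.9] [ 0.51753594 -0.00102544  0.214     ] dep 0.73006517
latch_squeeze 0.62 [480.0, 290.7] [ 0.59151465 -0.24649019  0.214     ] dep 0.48182154
door_hinge 0.95 [125.6, 57.4] [0.65633241 0.05198469 0.214     ] dep 0.41116682
t 4.475 q [-0.39  0.55  0.82  1.5  -0.41  1.27 -0.71] pos [ 0.6121 -0.0979  0.4748] yaw -68.18 ft [ 0.6  0.1 -0.6] w -0.00021509771486034917 0.0
shift mm [-2.3 59.5  4.8] spin 0.002
```

View pics/w1.png

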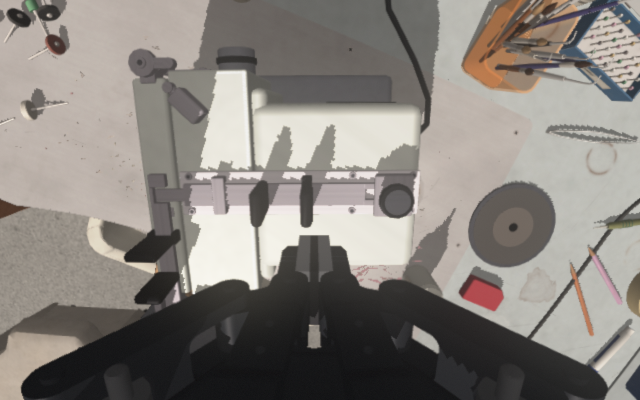

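Wrist view: pin button at (396,201), slide tabs at (259,203)/(306,201), latch tabs at (152,247)/(157,287) and the hinge at (146,65). Now I'll refit.

```bash
python3 - <<'E'
from fit import *
import pickle
s,d=pickle.load(open("w_w1.pkl","rb"))
print("pin",atz("wrist",(396,200),.2115,s), "depth z", atd("wrist",(396,200),d[200,396],s))
im=cv2.imread("pics/w1.png")
# button blob
g=cv2.cvtColor(im,cv2.COLOR_BGR2GRAY)[175:225,370:420];print([ (c.round(1).tolist()) for c in [np.argwhere(g<75).mean(0)+[175,370]]])
L=[("wrist",P["lock_pin_top"],(396,200)),("wrist",P["slide_squeeze"],(290.2,203.6)),("wrist",P["latch_squeeze"],(149.9,264.9)),("wrist",P["door_hinge"],(125.6,57.4))]
p,r=fit([(a,b,c,s,1) for a,b,c in L]);print(p,r.round(1).tolist())
for k in P: print(k,w(p,P[k]),proj("wrist",w(p,P[k]),s))
m=im.copy()
for x0,x1,y0,y1 in[(-.004,.004,-.0125,.0125),(.03,.038,-.0125,.0125),(-.0955,-.0745,-.074,-.066),(-.0955,-.0745,-.04,-.032)]:
    q=np.array([proj("wrist",w(p,(a,b,.230)),s) for a,b in[(x0,y0),(x1,y0),(x1,y1),(x0,y1)]]);cv2.polylines(m,[(q*16).round().astype(int)],True,(0,255,0),1,cv2.LINE_AA,4)
t=np.linspace(0,6.3,40);q=np.array([proj("wrist",w(p,(.1+.013*np.cos(a),.013*np.sin(a),.2115)),s) for a in t]);cv2.polylines(m,[(q*16).round().astype(int)],True,(0,255,0),1,cv2.LINE_AA,4)
cv2.imwrite("pics/o1.png",cv2.resize(m[150:320,110:430],None,fx=2.5,fy=2.5))
E
```

```text
pin [ 0.63322844 -0.15333118  0.2115    ] depth z [ 0.63350151 -0.15279256  0.21306688]
[[195.6, 394.8]]
[ 0.59474478 -0.0622345  -1.18507852] [[1.4, 1.8], [0.1, -0.2], [0.7, -1.8], [-3.4, 0.2]]
trimmer [ 0.59474478 -0.0622345   0.        ] [284.00257728 157.11337635]
lock_pin_top [ 0.63236721 -0.15488736  0.2115    ] [397.4265677  201.83483659]
slide_squeeze [ 0.60339794 -0.08354465  0.214     ] [290.30094436 203.43450803]
latch_squeeze [ 0.51921887 -0.00116211  0.214     ] [150.5780142  263.11737655]
door_hinge [0.65541857 0.05414287 0.214     ] [122.17666621  57.58811618]
```

View pics/o1.png

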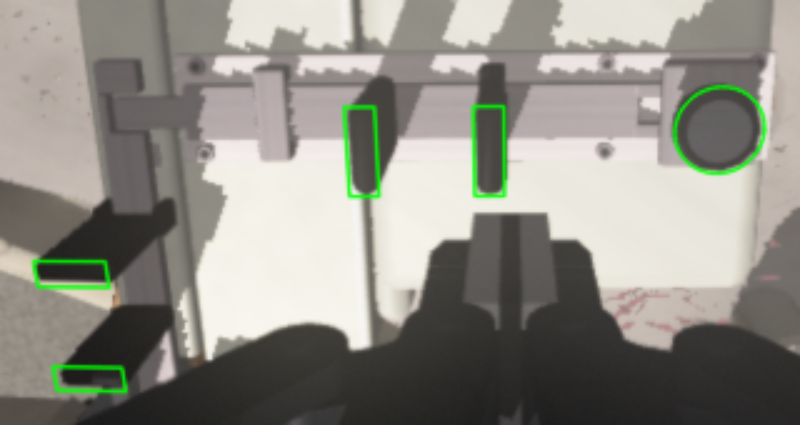

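```bash
python3 go.py 0.6328 -0.1545 0.392 -67.9
```

```text
t 4.475 q [-0.39  0.55  0.82  1.5  -0.41  1.27 -0.71] pos [ 0.6121 -0.0979  0.4748] yaw -68.18 ft [ 0.6  0.1 -0.6] w -0.00021509771486034917 0.0
shift mm [-1.8 60.3 82.8] spin -0.005
```

Emit:
jog_arm([
  {"x":-1,"y":30,"z":0,"spin":-0.005,"gripper":0},
  {"x":-1,"y":30,"z":0,"spin":0,"gripper":0},
  {"x":0,"y":0,"z":40,"spin":0,"gripper":0},
  {"x":0,"y":0,"z":40,"spin":0,"gripper":0},
  {"x":0,"y":0,"z":4,"spin":0,"gripper":0},
  {"x":0,"y":0,"z":3,"spin":0,"gripper":0},
  {"x":0,"y":0,"z":3,"spin":0,"gripper":0},
  {"x":0,"y":0,"z":0,"spin":0,"gripper":0},
])

```text
time_s: 5.48
tool_pos: [0.6327, -0.1543, 0.3856]
ee_rot: [0.0, 0.982, 0.191, 0.001]
ft_force: [0.0, 0.3, -0.3]
grip_width: -0.0003
grasp_force: 0.0
```

Emit:
jog_arm([
  {"x":0,"y":0,"z":2,"spin":0,"gripper":0},
  {"x":0,"y":0,"z":2,"spin":0,"gripper":0},
  {"x":0,"y":0,"z":2,"spin":0,"gripper":0},
  {"x":0,"y":0,"z":2,"spin":0,"gripper":0},
  {"x":0,"y":0,"z":1,"spin":0,"gripper":0},
  {"x":0,"y":0,"z":0,"spin":0,"gripper":0},
])

```text
time_s: 6.22
tool_pos: [0.6328, -0.1547, 0.3768]
ee_rot: [0.001, 0.982, 0.191, 0.001]
ft_force: [-0.8, 0.2, 8.4]
grip_width: -0.0002
grasp_force: 4.7
```

Emit:
jog_arm([
  {"x":0,"y":0,"z":1,"spin":0,"gripper":0},
  {"x":0,"y":0,"z":0.5,"spin":0,"gripper":0},
  {"x":0,"y":0,"z":0,"spin":0,"gripper":0},
  {"x":0,"y":0,"z":0,"spin":0,"gripper":0},
])

```text
time_s: 6.72
tool_pos: [0.6329, -0.155, 0.3765]
ee_rot: [0.001, 0.982, 0.191, 0.002]
ft_force: [-2.1, 1.1, 17.1]
grip_width: 0.0005
grasp_force: 8.8
```

Emit:
jog_arm([
  {"x":0,"y":0,"z":0.5,"spin":0,"gripper":0},
  {"x":0,"y":0,"z":0,"spin":0,"gripper":0},
  {"x":0,"y":0,"z":0,"spin":0,"gripper":0},
  {"x":0,"y":0,"z":-30,"spin":0,"gripper":0},
  {"x":0,"y":0,"z":-40,"spin":0,"gripper":0.85},
  {"x":0,"y":0,"z":0,"spin":0,"gripper":0.85},
])

```text
time_s: 7.48
tool_pos: [0.6328, -0.155, 0.4466]
ee_rot: [0.001, 0.982, 0.191, 0.002]
ft_force: [-0.6, -0.7, -0.3]
grip_width: 0.0358
grasp_force: 0.0
```

```bash
python3 go.py 0.6036 -0.083 0.369 -67.9
```

```text
t 7.475 q [-0.26  0.62  0.79  1.46 -0.45  1.24 -0.61] pos [ 0.6328 -0.155   0.4466] yaw -68.02 ft [-0.6 -0.7 -0.3] w 0.035814244969945314 0.0
shift mm [ -0.4 -77.9  77.3] spin -0.002
```

Emit:
jog_arm([
  {"x":0,"y":-39,"z":0,"spin":0,"gripper":0.85},
  {"x":0,"y":-39,"z":0,"spin":0,"gripper":0.85},
  {"x":0,"y":0,"z":0,"spin":0,"gripper":0.85},
])

```text
time_s: 7.85
tool_pos: [0.603, -0.0785, 0.4426]
ee_rot: [-0.001, 0.981, 0.193, -0.001]
ft_force: [-1.1, -0.6, 0.1]
grip_width: 0.0723
grasp_force: 0.0
```

```bash
python3 look.py w2;python3 go.py 0.6036 -0.083 0.369 -67.9; python3 - <<'E'
from fit import *
import pickle
s,d=pickle.load(open("w_w2.pkl","rb"));im=cv2.imread("pics/w2.png");m=im.copy()
p=[.5950,-.0620,-1.185]
for x0,x1,y0,y1 in[(-.004,.004,-.0125,.0125),(.03,.038,-.0125,.0125),(-.0955,-.0745,-.074,-.066),(-.0955,-.0745,-.04,-.032)]:
    q=np.array([proj("wrist",w(p,(a,b,.230)),s) for a,b in[(x0,y0),(x1,y0),(x1,y1),(x0,y1)]]);cv2.polylines(m,[(q*16).round().astype(int)],True,(0,255,0),1,cv2.LINE_AA,4)
for z,c in((.2035,(0,255,0)),(.2115,(0,0,255))):
 t=np.linspace(0,6.3,40);q=np.array([proj("wrist",w(p,(.1+.013*np.cos(a),.013*np.sin(a),z)),s) for a in t]);cv2.polylines(m,[(q*16).round().astype(int)],True,c,1,cv2.LINE_AA,4)
cv2.imwrite("pics/o2.png",cv2.resize(m[100:400,130:530],None,fx=2,fy=2))
E
```

```text
lock_pin_top 0.96 [439.6, 211.2] [ 0.63348914 -0.15121424  0.2115    ] dep 0.2182367
slide_squeeze 0.74 [321.4, 213.7] [ 0.60460071 -0.08271171  0.214     ] dep 0.23479058
latch_squeeze 0.85 [160.5, 287.1] [ 0.5154811  -0.00285812  0.214     ] dep 0.102944106
door_hinge 0.79 [132.2, 43.8] [0.65639333 0.05292024 0.214     ] dep 0.37759402
t 8.1 q [-0.42  0.56  0.81  1.58 -0.43  1.19 -0.71] pos [ 0.6034 -0.083   0.4435] yaw -68.09 ft [ 0.5  0.2 -0.6] w 0.0728863676168999 0.0
shift mm [ 0.2  0.  74.5] spin -0.003
```

View pics/o2.png

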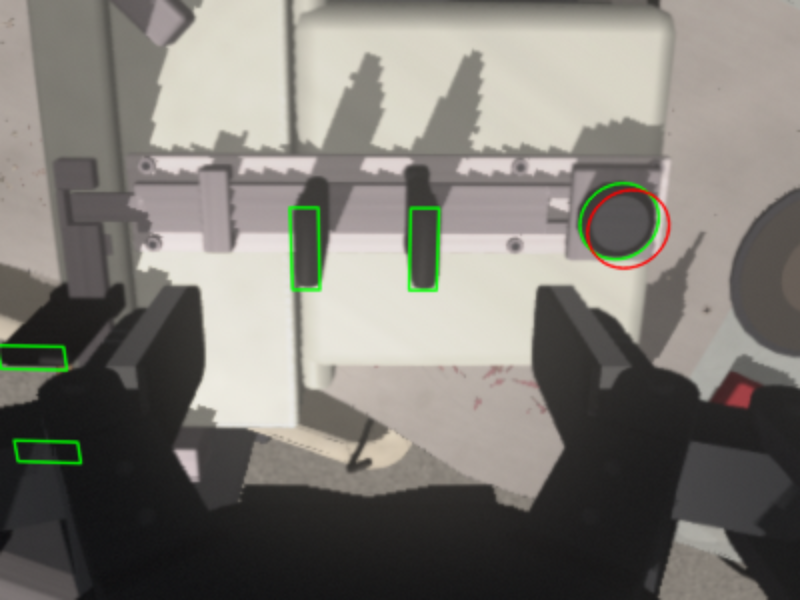

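The outlines match: slide tabs at about (306,245)/(424,245), and the pin sits on the "home" circle at (620,220). I'll descend and squeeze.

Emit:
jog_arm([
  {"x":0,"y":0,"z":35,"spin":0,"gripper":0.85},
  {"x":0,"y":0,"z":30,"spin":0,"gripper":0.85},
  {"x":0,"y":0,"z":9,"spin":0,"gripper":0.85},
  {"x":0,"y":0,"z":0,"spin":0,"gripper":0.85},
], force=25)

```text
time_s: 8.6
tool_pos: [0.6035, -0.0826, 0.3697]
ee_rot: [0.0, 0.982, 0.19, -0.0]
ft_force: [-0.7, 0.6, 0.6]
grip_width: 0.0726
grasp_force: 0.0
```

Emit:
jog_arm([
  {"x":0,"y":0,"z":0,"spin":0,"gripper":0.1},
  {"x":0,"y":0,"z":0,"spin":0,"gripper":0.1},
  {"x":0,"y":0,"z":0,"spin":0,"gripper":0.1},
  {"x":0,"y":0,"z":0,"spin":0,"gripper":0.1},
  {"x":0,"y":0,"z":0,"spin":0,"gripper":0.1},
  {"x":0,"y":0,"z":0,"spin":0,"gripper":0.1},
  {"x":0,"y":0,"z":0,"spin":0,"gripper":0.1},
], force=25)

```text
time_s: 9.48
tool_pos: [0.604, -0.083, 0.3711]
ee_rot: [0.001, 0.982, 0.19, 0.002]
ft_force: [2.3, -4.5, 5.6]
grip_width: 0.0289
grasp_force: 31.6
```

Emit:
jog_arm([
  {"x":0,"y":0,"z":0,"spin":0,"gripper":0.85},
  {"x":0,"y":0,"z":0,"spin":0,"gripper":0.85},
  {"x":0,"y":0,"z":0,"spin":0,"gripper":0.85},
  {"x":0,"y":0,"z":-40,"spin":0,"gripper":0.85},
  {"x":0,"y":0,"z":-40,"spin":0,"gripper":0.85},
  {"x":0,"y":-40,"z":0,"spin":-0.18,"gripper":0.85},
  {"x":0,"y":0,"z":0,"spin":-0.18,"gripper":0.85},
  {"x":0,"y":0,"z":0,"spin":-0.18,"gripper":0.85},
  {"x":0,"y":0,"z":0,"spin":-0.18,"gripper":0.85},
  {"x":0,"y":0,"z":0,"spin":-0.18,"gripper":0.85},
])

```text
time_s: 10.72
tool_pos: [0.5883, -0.0448, 0.4496]
ee_rot: [-0.0, 0.799, 0.601, -0.0]
ft_force: [-0.2, 0.4, -0.1]
grip_width: 0.0727
grasp_force: 0.0
```

```bash
python3 -c "
from fit import *
print(w([.595,-.062,-1.185],P['latch_squeeze']),w([.595,-.062,-1.185],P['door_hinge']))"; python3 go.py 0.5193 -0.0009 0.444 22.1
```

```text
[ 0.51946929 -0.00093354  0.214     ] [0.65566466 0.05438213 0.214     ]
t 10.725 q [-0.37  0.46  0.57  1.62 -0.27  1.14 -0.01] pos [ 0.5883 -0.0448  0.4496] yaw -16.1 ft [-0.2  0.4 -0.1] w 0.07268270239857091 0.0
shift mm [ 23.  -78.4   5.7] spin -0.667
```

Emit:
jog_arm([
  {"x":11,"y":-39,"z":0,"spin":0,"gripper":0.85},
  {"x":12,"y":-39,"z":0,"spin":0,"gripper":0.85},
  {"x":0,"y":0,"z":0,"spin":-0.167,"gripper":0.85},
  {"x":0,"y":0,"z":0,"spin":-0.167,"gripper":0.85},
  {"x":0,"y":0,"z":0,"spin":-0.167,"gripper":0.85},
  {"x":0,"y":0,"z":0,"spin":-0.166,"gripper":0.85},
  {"x":0,"y":0,"z":0,"spin":0,"gripper":0.85},
  {"x":0,"y":0,"z":0,"spin":0,"gripper":0.85},
])

```text
time_s: 11.72
tool_pos: [0.52, -0.0008, 0.4497]
ee_rot: [-0.0, 0.562, 0.827, -0.0]
ft_force: [-0.3, 0.2, 0.3]
grip_width: 0.0723
grasp_force: 0.0
```

```bash
python3 look.py w3;python3 go.py 0.5195 -0.0009 0.369 22.1; python3 - <<'E'
from fit import *
import pickle
s,d=pickle.load(open("w_w3.pkl","rb"));im=cv2.imread("pics/w3.png");m=im.copy()
p=[.5950,-.0620,-1.185]
for x0,x1,y0,y1 in[(.008,.016,-.0125,.0125),(.03,.038,-.0125,.0125),(-.0955,-.0745,-.074,-.066),(-.0955,-.0745,-.04,-.032)]:
    q=np.array([proj("wrist",w(p,(a,b,.230)),s) for a,b in[(x0,y0),(x1,y0),(x1,y1),(x0,y1)]]);cv2.polylines(m,[(q*16).round().astype(int)],True,(0,255,0),1,cv2.LINE_AA,4)
cv2.imwrite("pics/o3.png",m)
E
```

```text
slide_squeeze 0.86 [377.1, 347.8] [ 0.60041488 -0.08177624  0.214     ] dep 0.081144765
latch_squeeze 0.77 [312.4, 214.4] [ 0.51877752 -0.00341935  0.214     ] dep 0.0
door_hinge 0.63 [536.8, 211.4] [0.65512291 0.05226527 0.214     ] dep 0.38332465
t 11.975 q [-0.4   0.33  0.43  1.78 -0.15  1.06  0.46] pos [ 0.5201 -0.0006  0.4497] yaw 21.72 ft [0.6 0.  0.4] w 0.07245625748119994 0.0
shift mm [-0.1 -0.7 80.7] spin -0.007
```

View pics/o3.png

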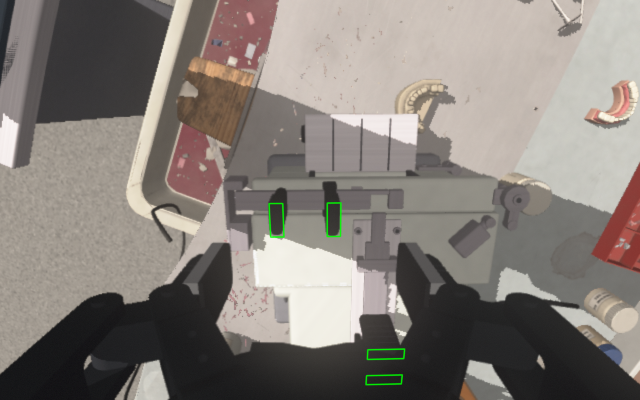

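The latch tabs at (277,218)/(334,218) sit inside the outlines. Next, descend and squeeze.

Emit:
jog_arm([
  {"x":0,"y":0,"z":40,"spin":-0.007,"gripper":0.85},
  {"x":0,"y":0,"z":30,"spin":0,"gripper":0.85},
  {"x":0,"y":0,"z":10,"spin":0,"gripper":0.85},
  {"x":0,"y":0,"z":0,"spin":0,"gripper":0.85},
], force=40)

```text
time_s: 12.48
tool_pos: [0.5202, -0.0007, 0.3697]
ee_rot: [-0.0, 0.558, 0.83, -0.0]
ft_force: [-0.6, 0.3, -0.0]
grip_width: 0.0723
grasp_force: 0.0
```

Emit:
jog_arm([
  {"x":0,"y":0,"z":0,"spin":0,"gripper":0.1},
  {"x":0,"y":0,"z":0,"spin":0,"gripper":0.1},
  {"x":0,"y":0,"z":0,"spin":0,"gripper":0.1},
  {"x":0,"y":0,"z":0,"spin":0,"gripper":0.1},
  {"x":0,"y":0,"z":0,"spin":0,"gripper":0.1},
  {"x":0,"y":0,"z":0,"spin":0,"gripper":0.1},
  {"x":0,"y":0,"z":0,"spin":0,"gripper":0.1},
], force=40)

```text
time_s: 13.35
tool_pos: [0.5202, -0.0009, 0.3708]
ee_rot: [0.0, 0.558, 0.83, 0.0]
ft_force: [-2.0, 0.5, 7.7]
grip_width: 0.0292
grasp_force: 40.6
```

```bash
python3 go.py 0.5195 -0.0009 0.369 22.1
```

```text
t 13.35 q [-0.37  0.41  0.4   1.9  -0.2   0.87  0.52] pos [ 0.5202 -0.0009  0.3708] yaw 22.16 ft [-2.   0.5  7.7] w 0.029179773186981478 40.609583258628845
shift mm [ 0.3 -0.6  1.8] spin 0.001
```

Emit:
jog_arm([
  {"x":11.75,"y":0.47,"z":0,"spin":0.08,"gripper":0.1},
  {"x":11.75,"y":0.47,"z":0,"spin":0.08,"gripper":0.1},
  {"x":11.75,"y":0.47,"z":0,"spin":0.08,"gripper":0.1},
  {"x":11.75,"y":0.47,"z":0,"spin":0.08,"gripper":0.1},
  {"x":11.75,"y":0.47,"z":0,"spin":0.08,"gripper":0.1},
  {"x":11.75,"y":0.47,"z":0,"spin":0.08,"gripper":0.1},
])

```text
time_s: 14.1
tool_pos: [0.5099, 0.0684, 0.3708]
ee_rot: [0.0, 0.74, 0.672, 0.001]
ft_force: [0.9, -2.2, 6.0]
grip_width: 0.029
grasp_force: 41.1
```

```bash
cat > arc.py <<'E'
from h import *
s=arm.state();h=np.array([.6557,.0544]);v=h-s["tool_pos"][:2];M=rot(s)
print("radius",np.linalg.norm(v),"door by pos",np.radians(22.1)-np.arctan2(v[1],v[0]),"by yaw",np.radians(22.1)-np.arctan2(M[1,1],M[0,1]),s["ft_force"],"tool",M.T@np.array(s["ft_force"]),s["grip_width"],s["grasp_force"],np.round(s["q"],2))
E
python3 arc.py
```

```text
radius 0.14644330548360215 door by pos 0.48165220340461745 by yaw 0.48178158773135393 [ 0.89790296 -2.23618698  5.97579709] tool [-2.13653331  1.11498922 -5.97569554] 0.028967073358248427 41.125842332839966 [-0.59  0.42  0.53  1.92 -0.27  0.87 -0.02]
```

Tracking is fine, so I'll continue.

Emit:
jog_arm([
  {"x":11.75,"y":0.47,"z":0,"spin":0.08,"gripper":0.1},
  {"x":11.75,"y":0.47,"z":0,"spin":0.08,"gripper":0.1},
  {"x":11.75,"y":0.47,"z":0,"spin":0.08,"gripper":0.1},
  {"x":11.75,"y":0.47,"z":0,"spin":0.08,"gripper":0.1},
  {"x":11.75,"y":0.47,"z":0,"spin":0.08,"gripper":0.1},
  {"x":11.75,"y":0.47,"z":0,"spin":0.08,"gripper":0.1},
  {"x":11.75,"y":0.47,"z":0,"spin":0.08,"gripper":0.1},
  {"x":11.75,"y":0.47,"z":0,"spin":0.08,"gripper":0.1},
])

```text
time_s: 15.1
tool_pos: [0.5473, 0.153, 0.3709]
ee_rot: [-0.0, 0.914, 0.405, 0.001]
ft_force: [-0.5, -4.1, 4.7]
grip_width: 0.0286
grasp_force: 40.6
```

```bash
python3 arc.py
```

```text
radius 0.14659529373683036 door by pos 1.1238185133225744 by yaw 1.1219665265406522 [-0.46641875 -4.14043795  4.67819973] tool [-3.37598122  2.43558705 -4.68155873] 0.028624965815486774 40.63981533050537 [-0.8   0.54  0.7   1.79 -0.41  0.96 -0.66]
```

Emit:
jog_arm([
  {"x":11.75,"y":0.47,"z":0,"spin":0.08,"gripper":0.1},
  {"x":11.75,"y":0.47,"z":0,"spin":0.08,"gripper":0.1},
  {"x":11.75,"y":0.47,"z":0,"spin":0.08,"gripper":0.1},
  {"x":11.75,"y":0.47,"z":0,"spin":0.08,"gripper":0.1},
  {"x":11.75,"y":0.47,"z":0,"spin":0.08,"gripper":0.1},
  {"x":7,"y":0.2,"z":0,"spin":0.05,"gripper":0.1},
  {"x":0,"y":0,"z":0,"spin":0,"gripper":0.1},
  {"x":0,"y":0,"z":0,"spin":0,"gripper":0.1},
  {"x":0,"y":0,"z":0,"spin":0,"gripper":0.1},
  {"x":0,"y":0,"z":0,"spin":0,"gripper":0.1},
])

```text
time_s: 16.35
tool_pos: [0.6004, 0.1903, 0.3709]
ee_rot: [-0.0, 0.981, 0.192, 0.0]
ft_force: [-3.2, -2.6, 6.3]
grip_width: 0.0288
grasp_force: 40.3
```

```bash
python3 arc.py; python3 look.py w4; python3 - <<'E'
from h import *
a=arm.camera("scene")[0]
cv2.imwrite("pics/f.png",np.vstack([cv2.resize(a[60:360,160:480],None,fx=1.25,fy=1)[:300],cv2.imread("pics/w4.png")[:300,100:500]]))
E
```

```text
radius 0.146770981369637 door by pos 1.57000740923943 by yaw 1.5691856284816805 [-3.15978653 -2.62831207  6.30343518] tool [-3.9118005   1.2372421  -6.30813912] 0.028835474379833633 40.27024984359741 [-0.84  0.67  0.81  1.63 -0.53  1.08 -1.06]
latch_squeeze 0.73 [314.2, 272.9] [0.59904525 0.18915614 0.214     ] dep 0.3752402
latch_squeeze 0.46 [503.4, 61.3] [0.70164383 0.15777737 0.214     ] dep 0.28554758
```

View pics/f.png

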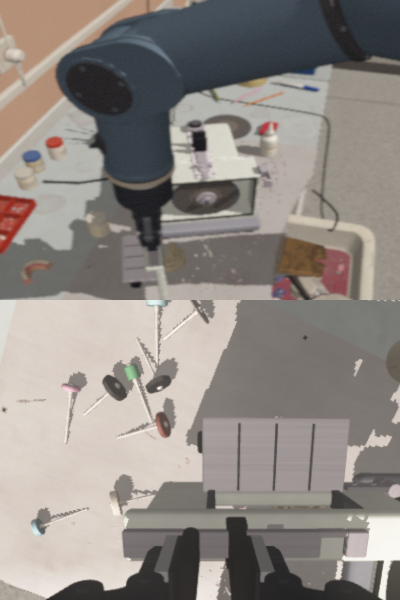

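The door stands square at 1.57 rad. The scene view shows the disc exposed at about (205,195), and the wrist view shows the latch still in the fingers at about (215,550). Handing in.

```bash
python3 -c "
from station import arm
print(arm.finish_job())"
```

```text
the job is handed in; nothing more can be done
None
```

I pressed the pin home, drew the safety slide back, squeezed the latch and swung the door to about 1.57 rad; the gripper was still holding it there when I handed the job in, though no verdict came back.

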